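Find the shoulder line on a spine former with a pendulum angle gauge

TASK

The shoulder line is about to be marked on the arched wooden spine former: take the angle gauge by its grip, set its base square across the top of the arch, and then, keeping the base on the wood, rock it over until the swinging pointer comes to rest on the index tab. Finish holding the gauge still in your grip like that, its base just resting on the arch without pressing hard; do not shove the former out of place or disturb the other things on the table.

Things in the scene. Friction and masses are not known exactly. Their poses are not given: they have to be found in the camera images.
- gauge: Pendulum angle gauge, 0.3 kg, stands on its base; 120 mm high. Origin: centre of base underside; x through its thickness (dial faces -x, to the robot as found), y along the base, z up. Base 28 (x) x 110 (y) x 12 mm; round housing of radius 42, 24 mm thick, centred at z = 54 mm; on top a black grip 24 (x) x 36 (y) mm, z = 93 to 120 mm: pinch it across x.
- pointer (a joint): Dark needle with a round bob on the dial (ticks every 5 degrees, long ones every 30); swings freely, always comes to hang straight down (period 0.3 s, calm in 1.5 s). Value, rad = lean of the gauge about its own +x axis: 0 upright, positive as the base's +y end rises and the gauge's top leans to its -y side (to the right as seen facing the dial).
- index_tab (a joint): Dark wedge clipped on the dial's rim right of its lowest point, point inwards. Already set (0.40 to 0.62 rad) and held by friction; not to be touched. Value in rad on the pointer's scale: the pointer is on the tab when both values are equal.
- pointer_tip (a point): The end of the needle, 32 mm from the dial's centre.
- index_tip (a point): The inward point of the index tab, 32.5 mm from the dial's centre. Its frame turns with the tab: z runs from the tab to the dial's centre, y along the scale.
- spine_former: Loose light-wood block, 1.2 kg, 200 (x) x 103 (y) x 92 mm, arched top, pencilled crest line. Origin: centre of underside; x along its length, z up. Section: upright sides to z = 46; shoulder arcs of radius 45 about y = -6.5 and +6.5, z = 46; crown arc of radius 70 about y = 0, z = 21.9 up to 15 degrees either side of the crest (mm). A base leaning more than 15 degrees touches a shoulder arc.
- crest (a point): Middle of the crest line of the former, 91.9 mm above its underside.
- shoulder_right (a point): Centre of the former's shoulder arc on its -y side (inside the wood, at the middle of its length, y = -6.5, z = 46 mm); axes as spine_former.
- shoulder_left (a point): The same on the +y side (y = +6.5, z = 46 mm).
- brass_weight: Bystander: turned brass weight with a knob, 46 mm wide, 67 mm high; origin at its underside.
- glue_bottle: Bystander: white squeeze bottle with a pointed cap, 47 mm wide, 135 mm high; origin at its underside.
- linen_tape: Bystander: roll of linen tape lying flat, 73 mm across, 19 mm high; origin at its underside.
- thread_spool: Bystander: wooden spool of thread standing up, 36 mm wide, 46 mm high; origin at its underside.
There are look-alikes about, which are no part of the job. What is meant by the gauge is not purple, and is the smaller of those in its own colour.

How it is judged (in metres and radians):
On the way, in this order (a step that is already met when the one before it is completed fails the run):
1. the gauge stands across the top of the arch, base on the wood, pointer still near zero (contact force between gauge and spine_former above 0.3 N and value of joint pointer between -0.17 and 0.17 rad and z of crest in the frame of gauge between -0.006 and 0.006 m), for 0.2 s.
2. the gauge is rocked over on the wood, about half way to the tab (contact force between gauge and spine_former above 0.1 N and angle between gauge's own z axis and vertical between 0.18 and 0.37 rad).
At the end, for the whole second after the job is handed in: Gauge held still in the fingers, base tangent on the former's shoulder (within 3 mm, touching within 50 mm of the base's middle, 0.2 to 20 N), square across it within 8 degrees; pointer at rest within 1.5 mm (2.7 degrees) of the index tab; former flat (y of pointer_tip in the frame of index_tip between -0.0015 and 0.0015 m and velocity of joint pointer between -0.2 and 0.2 rad/s and contact force between the fingers and gauge above 2 N and contact force between gauge and spine_former between 0.2 and 20 N and ((z of shoulder_right in the frame of gauge between -0.048 and -0.042 m and y of shoulder_right in the frame of gauge between -0.05 and 0.05 m) or (z of shoulder_left in the frame of gauge between -0.048 and -0.042 m and y of shoulder_left in the frame of gauge between -0.05 and 0.05 m)) and angle between the x axis of gauge and the x axis of spine_former, either way round below 0.14 rad and angle between spine_former's own z axis and vertical below 0.03 rad and linear speed of gauge below 0.01 m/s); the arm keeps its last pose, push and grip.
It fails at once if the former is shoved more than 20 mm (distance of spine_former from where it was at the start of the episode above 0.02 m).
It fails at once if the gauge is pressed hard on the former (contact force between gauge and spine_former above 40 N).
It fails at once if a bystander is shoved more than 30 mm (distance of any of brass_weight, glue_bottle, linen_tape, thread_spool from where it was at the start of the episode above 0.03 m).
It also fails if it takes over 56 s, if anything falls off the work surface, if the arm or the gripper's body presses on something with over 40 N, if the wrist force passes 120 N, or if a joint passes its speed limit or range.

ROBOT

A 6-joint arm with a two-finger parallel gripper is mounted at the origin on a cart in front of the work surface, level with it; the furniture and walls round the work are solid. World frame = base frame: x ahead of the robot, y to its left, z up, the work surface at z = 0. Lengths are in mm, angles in rad, forces in N, time in s.
With the tool pointing down it reaches from about 350 to 875 mm from the base axis. Payload 4.2 kg.
Tool frame: the origin (TCP) lies between the finger pads; the fingertips stand 17 mm ahead of it and the grasp point (between the pads) lies 2 mm behind it (ctrl.nose_length is the distance from the TCP to the fingertips, in mm); z points along the fingers, y is the line along which they close (so a half turn about z gives the same grasp; the last joint's range is limited). The gripper opens to 85 mm and grips with 20 to 120 N. Pads are 22 mm wide; open, the fingers measure 114 mm over their backs; the gripper's body (76 mm by 85 mm) begins 54 mm behind the grasp point. The pads swing forward as they close: fully open they stand 13 mm farther back than shut.
Start: joints at [-0.847, 0.385, 0.008, 0, -1.194, -0.259], TCP at [280.164, -558.666, 248.312] pointing down, gripper open.
Joint ranges: [-3.14, 3.14], [-1.21, 2.06], [-1.07, 1.41], [-3.16, 2.05], [-2.99, -0.16], [-3.1, 3.1]. Speed limits (rad/s): [2.79, 2.79, 3.14, 3.14, 3.14, 3.14].

INTERFACE

Orientations are given as a unit quaternion [w, x, y, z].
In Python, from station import ctrl gives the robot as it stands.
- The arm moves only by the shell command python3 -m jog 'ROWS' [FORCE]. ROWS is text: rows parted by semicolons, each of 7 numbers parted by spaces: the shift along the world's x, y, z in cm, then the turn, a rotation vector about the world's x, y, z in degrees, then the gripper's target within -1 to 1 (shut at 1, half-way at 0, fully open at -1). A call has 1 to 12 rows; each row shifts and turns the commanded pose from where the row before left it; what a row does not reach is not made up. A row lasts 1/12 s, in which the tool goes at most 41.7 mm and 7.16 degrees, less where a joint would pass 70% of its speed; a pose out of reach is approached as far as the arm can. A call is refused whole if a number of a shift passes 4.17 or a number of a turn 7.16, either way. A call with a gripper value outside its range is refused whole. The fingers move at their own pace and stop on an object; FORCE is the grip in N (left out, the last holds). Time passes only in rows, so rows that do not move let the fingers close. It gives the time, the measured TCP pose, the force, the opening and the grip force at its end, in the units of the state.
- ctrl.read_state(): the state, without advancing time (a new reading comes with each control period).
- ctrl.get_image(name): name is "scene" or "top" or "wrist"; returns a dict with "pixels" (420x560x3 uint8, red, green, blue), "fx", "fy", "cx", "cy" (pixels), "dist" ([k1, k2, p1, p2, k3] as OpenCV has them; the pictures are not rectified), "world_to_cam" (4x4, takes a point from world to camera coordinates). Camera axes: x right, y up, looking along -z (the intrinsics and any distortion apply to the point x, -y, -z); pixel columns grow to the right and rows downward; lengths in mm; the calibration is good to about 2 mm. A picture is of the moment at which its call begins. There is no depth.
- ctrl.sign_off(): hands the job in; it is judged then, once.
The state is a dict: "time": time; "joint_pos": joint angles; "dq": joint speeds; "tau": joint torques, N m; "tcp_pos": TCP position; "eef_rot": TCP orientation; "force": force on the tool from outside, world axes, zero at the start; "torque": the same for the moment, N m; "grip_width": finger opening in mm; "grip_force": force on a finger pad.
Only numpy, scipy, OpenCV 4.12 (cv2) and the standard library are available. Lean on these libraries where they do the work, as an engineer would, in place of code of your own. Each camera call takes 0.05 s, during which the arm holds its last target. There are 200 camera calls.

## Working session

There is one attempt and no reset: what is moved stays moved. The work goes in short steps, Python scripts to look and compute and a shell command to move; the robot and the scene stay as the last step left them, time stands still between calls to the robot, and variables do not carry over. Pictures are saved under pics/ and viewed, at most 10 in all, crops included, and the job is handed in when it is done.

```bash
mkdir -p pics
cat > h.py <<'E'
import numpy as np,cv2
from station import ctrl
def cam(name,fn=None):
    d=ctrl.get_image(name)
    if fn: cv2.imwrite(fn,cv2.cvtColor(d["pixels"],cv2.COLOR_RGB2BGR))
    np.save('cam_%s.npy'%name,d,allow_pickle=True)
    return d
def load(name): return np.load('cam_%s.npy'%name,allow_pickle=True).item()
def K(d): return np.array([[d["fx"],0,d["cx"]],[0,d["fy"],d["cy"]],[0,0,1.]]),np.array(d["dist"],float)
def ray(d,u,v):
    k,dist=K(d); p=cv2.undistortPoints(np.array([[[u,v]]],float),k,dist)[0,0]
    T=np.array(d["world_to_cam"]);R=T[:3,:3];o=-R.T@T[:3,3]
    return o,R.T@np.array([p[0],-p[1],-1.])
def onz(d,u,v,z):
    o,r=ray(d,u,v); return o+r*(z-o[2])/r[2]
def proj(d,P):
    T=np.array(d["world_to_cam"]);P=np.atleast_2d(P)@T[:3,:3].T+T[:3,3]
    k,dist=K(d); return cv2.projectPoints(P*[1,-1,-1],np.zeros(3),np.zeros(3),k,dist)[0][:,0]
E
python3 - <<'E'
from h import *
a=cam("scene","pics/s1.png");b=cam("top","pics/t1.png")
for d in(a,b):
    o,r=ray(d,280,210);print(o,r/np.linalg.norm(r),d["fx"])
s=ctrl.read_state();print(s)
E
```

```text
[-191.8066179   648.90276722  941.01595407] [ 0.53019408 -0.59084084 -0.60811293] 469.1154635625318
[ 483.67197846 -185.558204   1292.19644325] [ 0.07345702  0.00896493 -0.99725809] 450.6559581280686
{'time': 0.1, 'joint_pos': array([-8.47415741e-01,  3.85490910e-01,  6.79509618e-03, -4.40172011e-04,
       -1.19401714e+00, -2.58604550e-01]), 'dq': array([ 0.00089155, -0.00340895,  0.00353627,  0.00163806,  0.00211825,
       -0.00018327]), 'tau': array([-5.44772083e-04, -3.93318594e+01,  1.88930386e+01,  4.19794768e+00,
       -2.58073909e-03, -4.16828470e-06]), 'tcp_pos': array([ 279.9473013 , -558.26154616,  247.336149  ]), 'eef_rot': array([-2.71441787e-04, -2.30222903e-01,  9.73137428e-01,  9.41556748e-04]), 'force': array([-0.66214598, -0.11855966, -0.32731482]), 'torque': array([-0.08569989,  0.01069888,  0.01108679]), 'grip_force': 0.0, 'grip_width': 84.98645900488046}
```

View pics/s1.png

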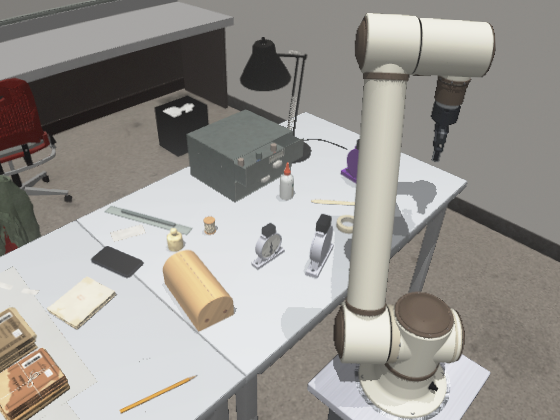

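View pics/t1.png

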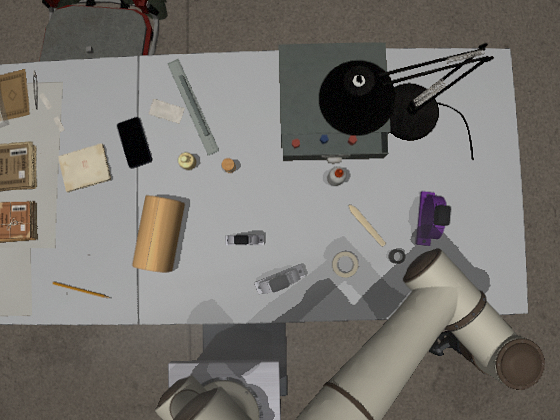

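The top view shows the smaller grey gauge at (245,239) and a larger one at (281,279). The former is at (160,233), the weight at (187,160), the spool at (229,165), the bottle at (338,176) and the tape at (345,264). I'll enlarge a crop next.

Run:
```python
from h import *
im=cv2.imread('pics/t1.png')[180:310,120:310]
cv2.imwrite('pics/t1c.png',cv2.resize(im,None,fx=4.2,fy=4.2,interpolation=cv2.INTER_CUBIC))
b=load("top")
for n,u,v,z in [("g",245,239,60),("big",281,279,70),("former",160,233,92),("weight",187,160,30),("spool",229,165,40),("bottle",338,176,60),("tape",345,264,19)]: print(n,onz(b,u,v,z).round())
```

```text
g [497. -77.  60.]
big [ 387. -173.   70.]
former [518. 149.  92.]
weight [726.  88.  30.]
spool [706. -34.  40.]
bottle [ 665. -337.   60.]
tape [ 421. -353.   19.]
```

View pics/t1c.png

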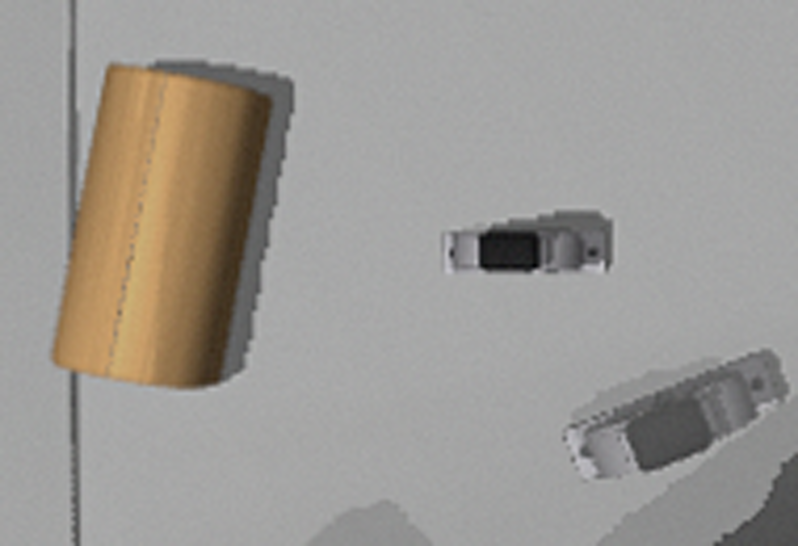

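The crop shows the crest line running from (162,72) to (110,376), the black grip at 479–541 × 232–271, and the base spanning 443–610.

```bash
cat >> h.py <<'E'
def cr(u,v): return 120+(u+.5)/4.2-.5,180+(v+.5)/4.2-.5
E
python3 - <<'E'
from h import *
b=load("top")
P=lambda u,v,z:onz(b,*cr(u,v),z)
a,c=P(163,70,92),P(110,376,92)
print("crest",a,c,np.linalg.norm(a-c),(a+c)/2,np.degrees(np.arctan2((a-c)[1],(a-c)[0])))
for q in [(479,232),(541,232),(541,271),(479,271)]: print(P(*q,120).round(1))
print("grip c",P(510,251,120)); print("base",P(443,252,12),P(611,252,12))
# base yaw from lower (near) edge corners at z=12
e,f=P(445,273,12),P(608,273,12); print(e,f,np.degrees(np.arctan2(*(e-f)[:2])))
E
```

```text
crest [617.32152316 152.86218828  92.        ] [421.98050713 188.73748864  92.        ] 198.60803035092346 [519.65101514 170.79983846  92.        ] -10.406672320048068
[508.1 -52.8 120. ]
[507.2 -91.4 120. ]
[483.1 -90.9 120. ]
[484.  -52.4 120. ]
grip c [495.88534898 -71.89197104 120.        ]
base [497.36411738 -15.92747387  12.        ] [ 494.75268454 -129.76292307   12.        ]
[483.13961901 -17.04707188  12.        ] [ 480.63821757 -127.42673234   12.        ] 1.2982031122025477
```

```bash
python3 -m jog '1.4 3 0 0 0 5 -1;1.4 3 0 0 0 5 -1;1.4 3 0 0 0 5 -1;1.4 3 0 0 0 5 -1;1.4 3 0 0 0 5 -1;1.4 3 0 0 0 5 -1;1.4 3 0 0 0 5 -1;1.4 3 0 0 0 5 -1;1.4 3 0 0 0 5 -1;1.4 3 0 0 0 5 -1;1.4 3 0 0 0 5 -1;1.4 3 0 0 0 5 -1' 
python3 -m jog '1.4 3 0 0 0 1.5 -1;1.4 3 0 0 0 0 -1;1.4 3 0 0 0 0 -1;0.6 3.5 0 0 0 0 -1;0 0 0 0 0 0 -1;0 0 0 0 0 0 -1;0 0 0 0 0 0 -1;0 0 0 0 0 0 -1'
python3 - <<'E'
from h import *
from scipy.spatial.transform import Rotation as R
d=cam("wrist","pics/w1.png");s=ctrl.read_state();q=s["eef_rot"];print(R.from_quat(np.roll(q,-1)).as_matrix().round(3))
for n,p in [("gripC",(496,-72,120)),("+y",(496,-54,120)),("-y",(496,-90,120)),("b+",(497,-17,12)),("b-",(495,-127,12))]: print(n,proj(d,np.array(p,float)))
E
```

```text
time: 1.1
tcp_pos: [448.3, -197.0, 248.1]
eef_rot: [-0.0, -0.688, 0.726, 0.0]
force: [0.3, -1.0, -0.0]
grip_width: 85.6
grip_force: 0.0
time: 1.77
tcp_pos: [495.7, -74.4, 248.1]
eef_rot: [-0.0, -0.695, 0.719, 0.0]
force: [-0.7, 1.1, -0.6]
grip_width: 85.5
grip_force: 0.0
[[-0.034 -0.999 -0.   ]
 [-0.999  0.034 -0.   ]
 [ 0.     0.    -1.   ]]
gripC [[277.61865016 211.78411076]]
+y [[278.2946466  230.96976767]]
-y [[276.91805968 191.89873054]]
b+ [[278.21429276 230.95331657]]
b- [[276.81021807 143.88617475]]
```

View pics/w1.png

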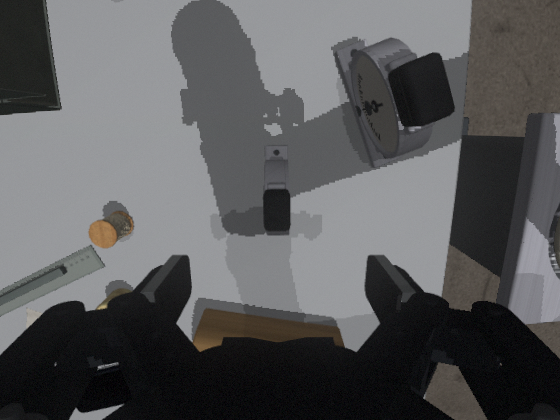

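The wrist view has the grip centred at (277,210), matching the predicted (277.6,211.8), so I can descend.

```bash
python3 -m jog '0 0.2 -2.5 0 0 0.5 -1;0 0 -2.5 0 0 0 -1;0 0 -2.5 0 0 0 -1;0 0 -2.5 0 0 0 -1;0 0 -2.0 0 0 0 -1;0 0 -1.8 0 0 0 -1;0 0 0 0 0 0 -1;0 0 0 0 0 0 -1;0 0 0 0 0 0 1;0 0 0 0 0 0 1;0 0 0 0 0 0 1;0 0 0 0 0 0 1' 70
python3 -m jog '0 0 0 0 0 0 1;0 0 0 0 0 0 1;0 0 0 0 0 0 1;0 0 0 0 0 0 1;0 0 0 0 0 0 1;0 0 0 0 0 0 1'
```

```text
time: 2.82
tcp_pos: [496.7, -71.7, 111.3]
eef_rot: [0.001, -0.699, 0.716, -0.001]
force: [-0.3, -0.1, 1.2]
grip_width: 38.4
grip_force: 0.0
time: 3.32
tcp_pos: [497.1, -71.6, 111.2]
eef_rot: [0.001, -0.699, 0.715, -0.001]
force: [0.2, 1.0, 6.3]
grip_width: 22.8
grip_force: 70.9
```

```bash
python3 -m jog '0 0 1.5 0 0 0 1;0 0 2.5 0 0 0 1;0 0 2.5 0 0 0 1;0 0 2.5 0 0 0 1;0 0 2.5 0 0 0 1;0 0 1.5 0 0 0 1;0 0 0 0 0 0 1;0 0 0 0 0 0 1;0 0 0 0 0 0 1;0 0 0 0 0 0 1'
python3 -m jog '0.1 1.2 0 0 0 0 1;0.2 2.2 0 0 0 -1 1;0.2 2.2 0 0 0 -1 1;0.2 2.2 0 0 0 -1 1;0.2 2.2 0 0 0 -1 1;0.2 2.2 0 0 0 -1 1;0.2 2.2 0 0 0 -1 1;0.2 2.2 0 0 0 -1 1;0.2 2.2 0 0 0 -1 1;0.2 2.2 0 0 0 -1 1;0.1 1.7 0 0 0 -0.6 1;0 0 0 0 0 0 1' 
python3 -m jog '0 0 0 0 0 0 1;0 0 0 0 0 0 1;0 0 0 0 0 0 1;0 0 0 0 0 0 1;0 0 0 0 0 0 1;0 0 0 0 0 0 1'
python3 - <<'E'
from h import *
d=cam("wrist");cv2.imwrite("pics/w2.png",cv2.cvtColor(d["pixels"],cv2.COLOR_RGB2BGR))
b=cam("top","pics/t2.png")
a=cam("scene")["pixels"][190:340,140:340][:,:,::-1];t=b["pixels"][180:300,100:260][:,:,::-1]
cv2.imwrite("pics/st2.png",np.hstack([cv2.resize(a,(400,300),interpolation=2),cv2.resize(t,(400,300),interpolation=2)]))
print(ctrl.read_state()["force"])
E
```

```text
time: 4.15
tcp_pos: [494.8, -71.7, 238.0]
eef_rot: [-0.002, -0.698, 0.716, 0.002]
force: [-0.3, -0.4, -3.0]
grip_width: 22.9
grip_force: 69.8
time: 5.15
tcp_pos: [516.2, 158.5, 238.8]
eef_rot: [-0.0, -0.637, 0.771, 0.0]
force: [-0.4, 0.1, -2.5]
grip_width: 23.0
grip_force: 69.8
time: 5.65
tcp_pos: [516.2, 154.8, 240.4]
eef_rot: [0.0, -0.636, 0.772, -0.0]
force: [-1.1, 0.2, -4.1]
grip_width: 22.8
grip_force: 69.8
[-0.33525093 -0.30894534 -3.38582674]
```

View pics/st2.png

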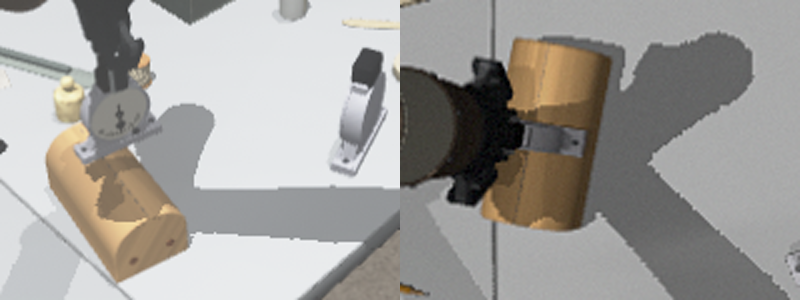

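View pics/w2.png

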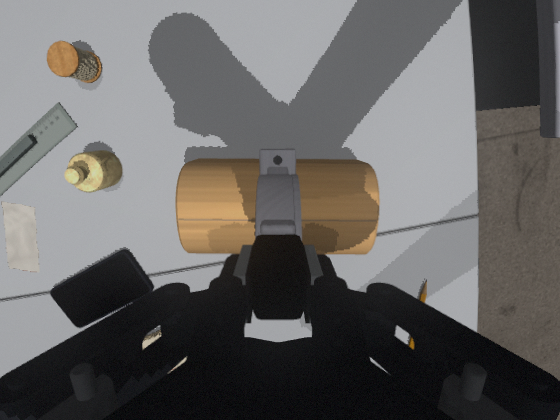

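The gauge is square across the former, with its dial facing the robot. Before placing it, I'll carry it nearer the scene camera to read the tab's angle well.

```bash
python3 -m jog '0 0 1 0 0 0 1;-1 1 2 0 0 -1 1;-1.8 1.7 2.1 0 0 -1.5 1;-1.8 1.7 2.1 0 0 -1.5 1;-1.8 1.7 2.1 0 0 -1.5 1;-1.8 1.7 2.1 0 0 -1.5 1;-1.8 1.7 2.1 0 0 -1.5 1;-1.8 1.7 2.1 0 0 -1.5 1;-1.8 1.7 2.1 0 0 -1.5 1;-1.8 1.7 2.1 0 0 -1.5 1;-1.8 1.7 2.1 0 0 -1.5 1;-1.8 1.7 2.1 0 0 -1.5 1'
python3 -m jog '-1.8 1.7 2.1 0 0 -1.5 1;-1.8 1.7 2.1 0 0 -1.5 1;-1.8 1.7 2.1 0 0 -1.5 1;-1.8 1.7 2.1 0 0 0 1;-1 1 1 0 0 0 1;-0.5 0.5 0.5 0 0 0 1;0 0 0 0 0 0 1;0 0 0 0 0 0 1;0 0 0 0 0 0 1;0 0 0 0 0 0 1;0 0 0 0 0 0 1;0 0 0 0 0 0 1'
python3 -m jog '0 0 0 0 0 0 1;0 0 0 0 0 0 1;0 0 0 0 0 0 1;0 0 0 0 0 0 1;0 0 0 0 0 0 1;0 0 0 0 0 0 1;0 0 0 0 0 0 1;0 0 0 0 0 0 1;0 0 0 0 0 0 1'
python3 - <<'E'
from h import *
from scipy.spatial.transform import Rotation as Ro
d=cam("scene","pics/s3.png");s=ctrl.read_state();print(s["joint_pos"].round(2))
R=Ro.from_quat(np.roll(s["eef_rot"],-1)).as_matrix();p=s["tcp_pos"]
# gauge axes: z=-tool z, x=-tool y(+x world side), y=z cross x
gz=-R[:,2];gx=-R[:,1];gy=np.cross(gz,gx);print(gx,gy,gz)
G=np.c_[gx,gy,gz]
def g2w(v): return p+G@(np.array(v)-[0,0,111.2])
np.savez('dial.npz',p=p,G=G)
c=g2w([-12,0,54]);print(proj(d,c),np.linalg.norm(c-np.array([-192,649,941])))
# rectify dial: 360 px for 90mm
q=np.array([g2w([-12,y,54+z]) for y,z in[(45,45),(-45,45),(-45,-45),(45,-45)]])
uv=proj(d,q).astype(np.float32)
H=cv2.getPerspectiveTransform(uv,np.float32([[0,0],[560,0],[560,560],[0,560]]))
im=cv2.cvtColor(d["pixels"],cv2.COLOR_RGB2BGR);o=cv2.warpPerspective(im,H,(560,560),flags=cv2.INTER_CUBIC)
cv2.imwrite('pics/dial.png',o);print(uv)
E
```

```text
time: 6.8
tcp_pos: [325.0, 335.4, 482.5]
eef_rot: [0.001, -0.522, 0.853, 0.0]
force: [1.0, 0.9, -3.6]
grip_width: 22.8
grip_force: 69.8
time: 7.8
tcp_pos: [239.6, 417.8, 579.1]
eef_rot: [-0.0, -0.488, 0.873, -0.0]
force: [-0.7, 0.7, -2.5]
grip_width: 22.8
grip_force: 69.8
time: 8.55
tcp_pos: [239.1, 418.4, 579.3]
eef_rot: [0.0, -0.489, 0.872, 0.0]
force: [-0.2, 0.1, -3.4]
grip_width: 22.9
grip_force: 69.8
[ 1.39  0.1   0.43 -0.   -1.9  -1.94]
[ 8.52946519e-01 -5.21998309e-01 -3.17974294e-05] [5.21998309e-01 8.52946519e-01 1.55174680e-05] [ 1.90214147e-05 -2.98337747e-05  9.99999999e-01]
[[154.08594153 251.50841955]] 634.7884665377376
[[112.651054 230.26253 ]
 [185.02419  219.80777 ]
 [191.30309  270.39343 ]
 [125.329895 281.11417 ]]
```

View pics/dial.png

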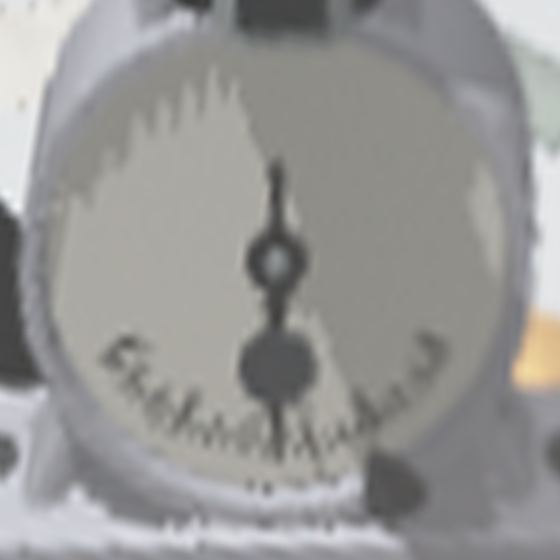

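The rectified dial shows the hub at (276,262), the needle tip at (280,458) and the tab's point near (370,455), so the tab is at roughly 27°. Leaning the gauge here in free air will check this without parallax.

```bash
python3 -m jog '0 0 0 5.76 -3.52 0 1;0 0 0 5.76 -3.52 0 1;0 0 0 5.76 -3.52 0 1;0 0 0 5.76 -3.52 0 1;0 0 0 0 0 0 1;0 0 0 0 0 0 1;0 0 0 0 0 0 1;0 0 0 0 0 0 1;0 0 0 0 0 0 1;0 0 0 0 0 0 1;0 0 0 0 0 0 1;0 0 0 0 0 0 1'
python3 -m jog '0 0 0 0 0 0 1;0 0 0 0 0 0 1;0 0 0 0 0 0 1;0 0 0 0 0 0 1;0 0 0 0 0 0 1;0 0 0 0 0 0 1;0 0 0 0 0 0 1;0 0 0 0 0 0 1;0 0 0 0 0 0 1;0 0 0 0 0 0 1;0 0 0 0 0 0 1;0 0 0 0 0 0 1'
cat >> h.py <<'E'
from scipy.spatial.transform import Rotation as Ro
def gpose():
    s=ctrl.read_state();R=Ro.from_quat(np.roll(s["eef_rot"],-1)).as_matrix()
    G=np.c_[-R[:,1],-np.cross(R[:,1],-R[:,2])*-1,-R[:,2]]; G[:,1]=np.cross(G[:,2],G[:,0]); return s["tcp_pos"],G
def lean(G): return np.degrees(np.arctan2(-G[:2,2]@np.array([-G[1,0],G[0,0]])/np.hypot(G[1,0],G[0,0]),G[2,2]))
def rect(d,p,G,fn,x=-12,half=45,N=560):
    # rectified about true vertical: right = horizontal -y dir, up = world z
    h=G[:,0].copy();h[2]=0;h/=np.linalg.norm(h);y=np.cross([0,0,1],h)
    c=p+G@np.array([x,0,54-111.2])
    q=np.array([c+half*(sy*y+sz*np.array([0,0,1])) for sy,sz in[(1,1),(-1,1),(-1,-1),(1,-1)]])
    H=cv2.getPerspectiveTransform(proj(d,q).astype(np.float32),np.float32([[0,0],[N,0],[N,N],[0,N]]))
    o=cv2.warpPerspective(cv2.cvtColor(d["pixels"],cv2.COLOR_RGB2BGR),H,(N,N),flags=cv2.INTER_CUBIC)
    cv2.imwrite(fn,o);return o
E
python3 - <<'E'
from h import *
d=cam("scene");p,G=gpose();print(p,lean(G),G.round(3));rect(d,p,G,'pics/dial2.png')
E
```

```text
time: 9.6
tcp_pos: [239.3, 418.9, 579.2]
eef_rot: [0.203, -0.475, 0.848, 0.114]
force: [1.2, -0.1, -3.2]
grip_width: 23.0
grip_force: 69.9
time: 10.6
tcp_pos: [239.2, 418.3, 579.3]
eef_rot: [0.204, -0.475, 0.848, 0.114]
force: [-0.9, 0.3, -2.9]
grip_width: 22.7
grip_force: 69.9
[239.17677033 418.33716178 579.32396578] 27.002433036470595 [[ 0.853  0.465 -0.237]
 [-0.522  0.76  -0.387]
 [-0.     0.454  0.891]]
```

View pics/dial2.png

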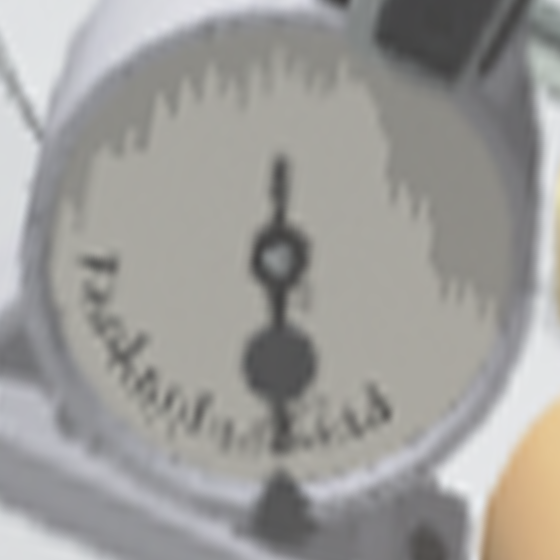

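At a 27.0° lean the needle tip (281,455) points straight at the tab's point (283,478), so the target lean is about 27°. I'll untilt and go back over the former.

```bash
python3 -m jog '0 0 0 -5.76 3.52 0 1;0 0 0 -5.76 3.52 0 1;0 0 0 -5.76 3.52 0 1;0 0 0 -5.76 3.52 0 1;1 -1 -1 0 0 0 1;1.8 -1.7 -2.2 0 0 2 1;1.8 -1.7 -2.2 0 0 2 1;1.8 -1.7 -2.2 0 0 2 1;1.8 -1.7 -2.2 0 0 2 1;1.8 -1.7 -2.2 0 0 2 1;1.8 -1.7 -2.2 0 0 2 1;1.8 -1.7 -2.2 0 0 2 1'
python3 -m jog '1.8 -1.7 -2.2 0 0 2 1;1.8 -1.7 -2.2 0 0 2 1;1.8 -1.7 -2.2 0 0 2 1;1.8 -1.7 -2.2 0 0 2 1;1.8 -1.7 -2.2 0 0 0.5 1;1.8 -1.7 -2.2 0 0 0 1;1.8 -1.7 -2.2 0 0 0 1;1.8 -1.7 -2.2 0 0 0 1;1.5 -1.5 -2.1 0 0 0 1;0 0 0 0 0 0 1;0 0 0 0 0 0 1;0 0 0 0 0 0 1'
python3 -m jog '0 0 0 0 0 0 1;0 0 0 0 0 0 1;0 0 0 0 0 0 1;0 0 0 0 0 0 1;0 0 0 0 0 0 1;0 0 0 0 0 0 1'
python3 - <<'E'
from h import *
d=load("wrist")  # picture w2, pose there 516.2,154.8
print(onz(d,178,220,92),onz(d,378,220,92))
p,G=gpose();print(p,lean(G),G[:,0])
E
```

```text
time: 11.65
tcp_pos: [376.3, 288.8, 414.7]
eef_rot: [0.001, -0.592, 0.806, 0.0]
force: [0.1, 0.2, -4.0]
grip_width: 22.8
grip_force: 70.0
time: 12.65
tcp_pos: [535.1, 138.8, 218.9]
eef_rot: [0.001, -0.65, 0.76, -0.0]
force: [-0.6, -0.6, -3.0]
grip_width: 23.0
grip_force: 70.2
time: 13.15
tcp_pos: [534.1, 138.6, 218.6]
eef_rot: [0.0, -0.65, 0.76, -0.0]
force: [0.4, -0.5, -3.5]
grip_width: 22.6
grip_force: 70.2
[614.89547611 152.0830878   92.        ] [423.53195842 189.42164003  92.        ]
[534.07445192 138.57952598 218.62062381] 0.01910749635375627 [ 9.87847255e-01 -1.55427114e-01  4.61713299e-04]
```

```bash
python3 -m jog '-0.8 0.8 0 0 0 -0.9 1;-0.9 0.95 0 0 0 -0.9 1;0 0 -0.6 0 0 0 1;0 0 -0.5 0 0 0 1;0 0 -0.2 0 0 0 1;0 0 0 0 0 0 1;0 0 0 0 0 0 1;0 0 0 0 0 0 1;0 0 0 0 0 0 1'
python3 -m jog '0 0 -0.05 0 0 0 1;0 0 -0.05 0 0 0 1;0 0 0 0 0 0 1;0 0 0 0 0 0 1;0 0 0 0 0 0 1'
```

```text
time: 13.9
tcp_pos: [517.5, 155.7, 205.5]
eef_rot: [0.0, -0.638, 0.77, -0.0]
force: [0.3, -0.7, -3.6]
grip_width: 23.1
grip_force: 70.3
time: 14.32
tcp_pos: [517.2, 155.9, 204.3]
eef_rot: [0.0, -0.638, 0.77, -0.0]
force: [-0.4, -0.3, -3.0]
grip_width: 22.6
grip_force: 70.3
```

```bash
python3 -m jog '0 0 -0.05 0 0 0 1;0 0 -0.05 0 0 0 1;0 0 0 0 0 0 1;0 0 0 0 0 0 1;0 0 0 0 0 0 1'
python3 -c "
from h import *
print(ctrl.read_state()['force'],ctrl.read_state()['tcp_pos'])"
```

```text
time: 14.73
tcp_pos: [517.1, 155.8, 203.3]
eef_rot: [-0.0, -0.638, 0.77, 0.0]
force: [-0.4, 0.3, -2.7]
grip_width: 23.1
grip_force: 70.4
[-0.39263516  0.29579367 -2.71331896] [517.13532552 155.84728479 203.27920301]
```

```bash
python3 -m jog '0 0 -0.05 0 0 0 1;0 0 0 0 0 0 1;0 0 0 0 0 0 1;0 0 0 0 0 0 1'
python3 -m jog '0 0 -0.05 0 0 0 1;0 0 0 0 0 0 1;0 0 0 0 0 0 1;0 0 0 0 0 0 1'
```

```text
time: 15.07
tcp_pos: [517.2, 155.8, 203.2]
eef_rot: [0.0, -0.638, 0.77, -0.0]
force: [-1.5, 0.1, 0.0]
grip_width: 22.5
grip_force: 70.8
time: 15.4
tcp_pos: [517.3, 155.8, 203.2]
eef_rot: [0.0, -0.638, 0.77, -0.0]
force: [-2.2, -0.6, 4.6]
grip_width: 22.8
grip_force: 71.5
```

Contact was made at TCP z 203.2, as expected. Next I'll work out the rolling path.

Run:
```python
import numpy as np
def tcp(deg,s0=15.1,h=111.3):
    t=np.radians(deg);n=np.array([-np.sin(t),np.cos(t)]);T=np.array([np.cos(t),np.sin(t)])
    if deg<=15: C=np.array([0,21.9])+70*n;L=70*t
    else: C=np.array([-6.5,46])+45*n;L=70*np.radians(15)+45*(t-np.radians(15))
    return C-(s0-L)*T+h*n,L
a=np.radians(11);prev=tcp(0)[0]
for d in [3,6,9,12,15,18,21,24,27]:
    q,L=tcp(d);dy,dz=q-prev;prev=q
    print(d,"cm",(np.array([dy*np.sin(a),dy*np.cos(a),dz])/10).round(3),"q",q.round(2),"s",round(15.1-L,1))
print("rot/3deg",3*np.cos(a),-3*np.sin(a))
```

```text
3 cm [-0.111 -0.57  -0.085] q [-20.91 202.35] s 11.4
6 cm [-0.11  -0.566 -0.096] q [-26.68 201.39] s 7.8
9 cm [-0.109 -0.563 -0.107] q [-32.42 200.33] s 4.1
12 cm [-0.109 -0.56  -0.118] q [-38.12 199.15] s 0.4
15 cm [-0.108 -0.558 -0.129] q [-43.81 197.86] s -3.2
18 cm [-0.108 -0.558 -0.148] q [-49.49 196.38] s -5.6
21 cm [-0.107 -0.551 -0.161] q [-55.1  194.76] s -7.9
24 cm [-0.106 -0.546 -0.179] q [-60.67 192.97] s -10.3
27 cm [-0.105 -0.542 -0.197] q [-66.19 191.01] s -12.7
rot/3deg 2.944881550342992 -0.5724269861296344
```

```bash
python3 -m jog '0 0 0.03 0 0 0 1;-0.055 -0.285 -0.042 1.47 -0.29 0 1;-0.055 -0.285 -0.042 1.47 -0.29 0 1;-0.055 -0.283 -0.048 1.47 -0.29 0 1;-0.055 -0.283 -0.048 1.47 -0.29 0 1;0 0 0 0 0 0 1;0 0 0 0 0 0 1;0 0 0 0 0 0 1'
python3 -c "
from h import *
p,G=gpose();print(lean(G),ctrl.read_state()['force'])"
```

```text
time: 16.07
tcp_pos: [515.2, 144.5, 201.2]
eef_rot: [0.04, -0.637, 0.769, 0.033]
force: [-2.3, -1.7, 5.3]
grip_width: 23.3
grip_force: 71.5
5.946485578065133 [-2.28704084 -1.71233428  5.29654224]
```

```bash
python3 -m jog '-0.055 -0.282 -0.04 1.47 -0.29 0 1;-0.055 -0.282 -0.05 1.47 -0.29 0 1;-0.055 -0.28 -0.055 1.47 -0.29 0 1;-0.055 -0.28 -0.055 1.47 -0.29 0 1;0 0 0 0 0 0 1;0 0 0 0 0 0 1'
python3 -m jog '-0.054 -0.28 -0.06 1.47 -0.29 0 1;-0.054 -0.28 -0.06 1.47 -0.29 0 1;0 0 0 0 0 0 1;0 0 0 0 0 0 1;0 0 0 0 0 0 1'
python3 -c "
from h import *
p,G=gpose();print(lean(G),ctrl.read_state()['force'])"
```

```text
time: 16.57
tcp_pos: [513.0, 133.2, 198.9]
eef_rot: [0.081, -0.634, 0.766, 0.066]
force: [-1.1, -1.8, 4.2]
grip_width: 22.6
grip_force: 71.1
time: 16.98
tcp_pos: [512.0, 127.8, 197.6]
eef_rot: [0.101, -0.632, 0.764, 0.082]
force: [-0.5, -0.8, 3.0]
grip_width: 22.8
grip_force: 71.1
14.909554145923853 [-0.45193297 -0.76131362  2.98849353]
```

Contact is steady at about 6 N and 14.9°, so I'll continue in stages to 27°.

```bash
python3 -m jog '-0.054 -0.279 -0.074 1.47 -0.29 0 1;-0.054 -0.279 -0.074 1.47 -0.29 0 1;-0.054 -0.275 -0.08 1.47 -0.29 0 1;-0.054 -0.275 -0.08 1.47 -0.29 0 1;0 0 0 0 0 0 1;0 0 0 0 0 0 1;0 0 0 0 0 0 1'
python3 -c "
from h import *
p,G=gpose();print(lean(G),ctrl.read_state()['force'])"
```

```text
time: 17.57
tcp_pos: [509.9, 116.8, 194.4]
eef_rot: [0.141, -0.627, 0.757, 0.115]
force: [0.8, -1.8, 0.5]
grip_width: 22.8
grip_force: 70.8
20.90860589724632 [ 0.82800189 -1.77539913  0.54994462]
```

```bash
python3 -m jog '-0.053 -0.273 -0.1 1.47 -0.29 0 1;-0.053 -0.273 -0.1 1.47 -0.29 0 1;-0.053 -0.271 -0.105 1.47 -0.29 0 1;-0.053 -0.271 -0.11 1.47 -0.29 0 1;0 0 0 0.15 -0.03 0 1;0 0 0 0 0 0 1;0 0 0 0 0 0 1;0 0 0 0 0 0 1;0 0 0 0 0 0 1;0 0 0 0 0 0 1;0 0 0 0 0 0 1;0 0 0 0 0 0 1'
python3 -m jog '0 0 0 0 0 0 1;0 0 0 0 0 0 1;0 0 0 0 0 0 1;0 0 0 0 0 0 1;0 0 0 0 0 0 1;0 0 0 0 0 0 1;0 0 0 0 0 0 1;0 0 0 0 0 0 1;0 0 0 0 0 0 1;0 0 0 0 0 0 1;0 0 0 0 0 0 1;0 0 0 0 0 0 1'
python3 - <<'E'
from h import *
d=cam("scene");p,G=gpose();print(p,lean(G),ctrl.read_state()['force'])
o=rect(d,p,G,'pics/x.png',half=60,N=600)
b=cam("top")["pixels"][180:300,100:200][:,:,::-1]
cv2.imwrite('pics/fin.png',np.hstack([o[:,:500],cv2.resize(b,(300,360),interpolation=2)[np.minimum(np.arange(600),359)]]))
E
```

```text
time: 18.57
tcp_pos: [507.6, 105.6, 190.4]
eef_rot: [0.182, -0.62, 0.749, 0.148]
force: [0.9, -2.4, 1.8]
grip_width: 23.1
grip_force: 70.9
time: 19.57
tcp_pos: [507.5, 105.7, 190.4]
eef_rot: [0.182, -0.62, 0.749, 0.148]
force: [2.5, -3.3, 2.0]
grip_width: 22.9
grip_force: 70.9
[507.56659687 105.64539147 190.43407725] 27.12411716904625 [ 1.69349752 -2.26917189  0.48820629]
```

View pics/fin.png

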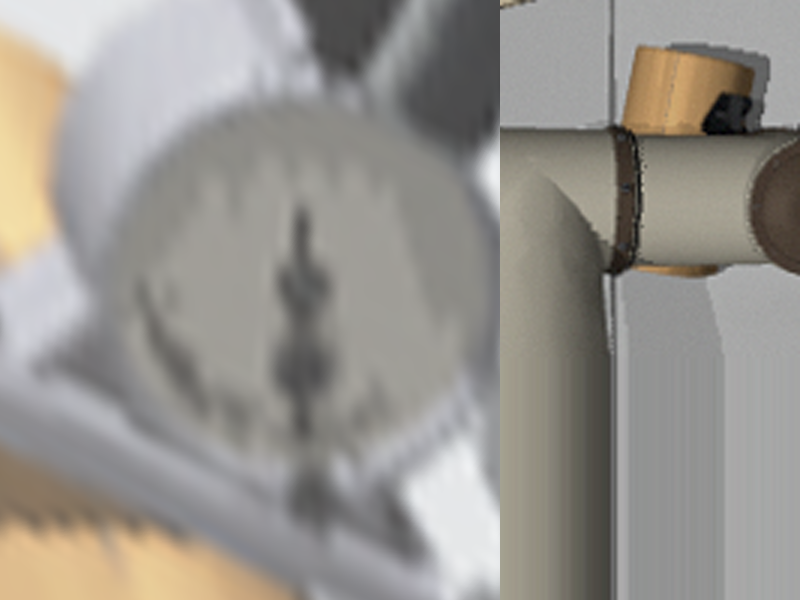

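The needle (303,435) and the tab (~307,495) line up to within about 1 mm. Seen obliquely, a tab standing proud would appear shifted right. I'll check the base edge's slope for slip in the grip.

Run:
```python
from h import *
d=load("scene");p,G=gpose()
o=rect(d,p,G,'pics/x.png',x=-14,half=60,N=600)
hsv=cv2.cvtColor(o,cv2.COLOR_BGR2HSV);S=cv2.GaussianBlur(hsv[...,1],(9,9),0)
# predicted bottom edge of base front face
c=p+G@np.array([-14,0,54-111.2]);y=np.cross([0,0,1],G[:,0]);
for yy in(55,0,-55):
    w=p+G@np.array([-14,yy,-111.2]);print("pred",300-5*(w-c)@y,300-5*(w-c)[2])
pts=[]
for u in range(10,480,10):
    col=S[:,u].astype(int); v=next((v for v in range(330+u//4,600) if col[v]>70),None)
    if v: pts.append((u,v))
print(pts)
P=np.array(pts,float);l=cv2.fitLine(P[:, None].astype(np.float32),cv2.DIST_HUBER,0,.01,.01).ravel();print(np.degrees(np.arctan2(l[1],l[0])))
```

```text
pred -67.85231996870868 414.925609001016
pred 176.90148017240597 540.3037310476395
pred 421.6552803135205 665.6818530942633
[(10, 463), (20, 465), (30, 469), (40, 475), (50, 484), (60, 488), (70, 496), (80, 504), (90, 511), (100, 531), (110, 508), (120, 512), (130, 517), (140, 516), (150, 518), (160, 524), (170, 530), (180, 533), (190, 535), (200, 539), (210, 544), (220, 550), (230, 556), (240, 562), (250, 566), (260, 572), (270, 578), (280, 584), (290, 592)]
23.228743
```

Run:
```python
from h import *
d=load("scene");p,G=gpose()
W=lambda v:proj(d,p+G@(np.array(v,float)-[0,0,111.2]))[0]
c=W([-12,0,40]);u0,v0=int(c[0])-33,int(c[1])-25;k=12
im=cv2.resize(cv2.cvtColor(d["pixels"],cv2.COLOR_RGB2BGR)[v0:v0+50,u0:u0+66],None,fx=k,fy=k,interpolation=cv2.INTER_NEAREST)
f=lambda v:tuple(int(t) for t in (W(v)-[u0,v0]+.5)*k)
for z in(0,12): cv2.line(im,f([-14,55,z]),f([-14,-55,z]),(0,0,255),1)
for y in(55,-55): cv2.line(im,f([-14,y,0]),f([-14,y,12]),(0,0,255),1)
t=np.radians(27.1)
for x,col in((-12,(0,200,0)),(-8,(255,0,0))):
    cv2.line(im,f([x,0,54]),f([x,-44*np.sin(t),54-44*np.cos(t)]),col,1)
cv2.imwrite('pics/z.png',im);print(im.shape)
```

```text
(600, 792, 3)
```

View pics/z.png

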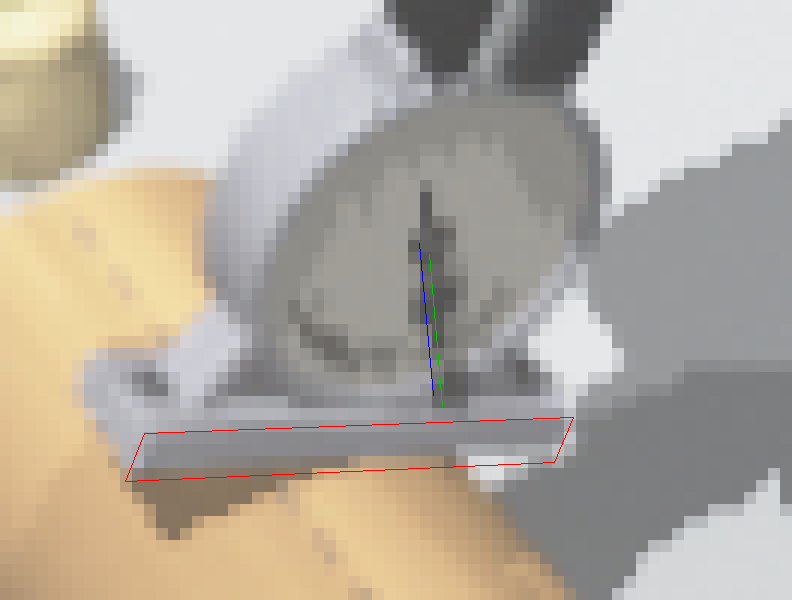

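The base edges match the predicted outline to about half a degree, so no real slip, and the tab sits very slightly right of the needle line. I'll add a 0.5° lean to centre it, settle, check the force and hand in.

```bash
python3 -m jog '-0.018 -0.091 -0.034 0.5 -0.1 0 1;0 0 0 0 0 0 1;0 0 0 0 0 0 1;0 0 0 0 0 0 1;0 0 0 0 0 0 1;0 0 0 0 0 0 1;0 0 0 0 0 0 1;0 0 0 0 0 0 1;0 0 0 0 0 0 1;0 0 0 0 0 0 1;0 0 0 0 0 0 1;0 0 0 0 0 0 1'
python3 -m jog '0 0 0 0 0 0 1;0 0 0 0 0 0 1;0 0 0 0 0 0 1;0 0 0 0 0 0 1;0 0 0 0 0 0 1;0 0 0 0 0 0 1;0 0 0 0 0 0 1;0 0 0 0 0 0 1;0 0 0 0 0 0 1;0 0 0 0 0 0 1'
python3 - <<'E'
from h import *
p,G=gpose();s=ctrl.read_state();print(p,lean(G),s['force'])
if -1.5<s['force'][2]<10: print(ctrl.sign_off())
E
```

```text
time: 20.67
tcp_pos: [507.2, 104.8, 190.1]
eef_rot: [0.185, -0.619, 0.748, 0.151]
force: [1.5, -2.7, 1.8]
grip_width: 22.6
grip_force: 71.0
time: 21.5
tcp_pos: [507.2, 104.8, 190.1]
eef_rot: [0.185, -0.619, 0.748, 0.151]
force: [2.6, -2.0, 1.7]
grip_width: 22.4
grip_force: 71.0
[507.23110667 104.76162505 190.06508473] 27.633730483170233 [ 2.64557195 -2.0324753   1.73588582]
the job is handed in; nothing more can be done
None
```

The job is handed in at 21.5 s: the gauge is held still on the former's right shoulder at a 27.6° lean, pressing about 5 N; the last picture, at 27.1°, had the needle within about 1 mm of the tab, but I took none after the final 0.5° lean, and the hand-in returned no verdict.

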